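# Fish a dropped stir bar out of the gap between two instruments

### The job

A white stir bar has dropped into the narrow gap between the two bench instruments. Take the bent rod from its stand, lower its foot into the gap behind the stir bar and rake the bar out through the front of the gap, so that it lies on the open bench just in front of the instruments, wholly clear of the gap; do not touch the bar with the fingers. Then hang the rod upright in its stand again and let go.

Things in the scene. Friction and masses are not known exactly. Their poses are not given: they have to be found in the camera images.
- instruments: Two grey box-shaped bench instruments fixed side by side; the left (+y) 100 wide, 95 high, the right 80 wide, 105 high. Between them a gap 46 mm wide, 170 deep, open at top, front and back. Origin: on the bench at the middle of the gap's front mouth; x points into the gap, away from the robot, z up. The gap is y = -23 to 23, x = 0 to 170 mm; open bench at x < 0.
- stir_bar_mid (a point): Dropped stir bar: white plastic, 30 mm long (its y), 9 mm thick, lying on the bench in the gap, roughly crosswise, 60 to 100 mm behind the mouth; 11 to 20 g; it slides and does not roll. The point is its centre, 4.5 mm above the bench. A like bar lies in the open elsewhere: leave that one.
- hook_grip (a point): Centre of the bent steel rod's wooden grip, an upright bar 22 x 22 mm, 50 high (sides along x and y). Collar below it: diameter 52, 8 thick, underside 33 below this point. Under it a straight stem, diameter 8, bent at its foot to the rod's +y. z is up along the stem. About 120 g; hangs loose in the stand, lifts straight up out of it and lowers straight in.
- hook_foot (a point): Centre of the rod's foot, a flat blade 6 mm thick (x), 34 long (from 4 mm behind the stem's axis to 30 mm to +y of it) and 14 high. It lies 151 mm below the grip's centre and 13 mm to the rod's +y; the lower edge is 158 below the grip's centre. Axes as for the grip.
- hook_stand: Rod's fixed stand: base plate 80 x 105 x 8 mm, post, level aluminium fork, top 140 above the bench. Its slot, 30 wide, runs along y, open to +y and upward. The collar rests on the prongs, stem in the slot, foot to +y, 15 above the bench. Origin: on the bench below the stem's place, 20 from the slot's closed end, 42 from the prongs' tips. Hung, the grip's centre is at 173.

How it is judged:
On the way:
1. the stir bar has been raked out of the front of the gap (x of stir_bar_mid in the frame of instruments below -0.015 m), for 0.1 s.
At the end, for the whole second after the job is handed in: The stir bar rests on the bench with its centre 15 to 150 mm in front of the gap's mouth, within 100 mm of the gap's middle line; the rod hangs at rest in its stand, collar on the fork (grip height within 7 mm, -30 to +40 mm along the slot), upright within 10 degrees (x of stir_bar_mid in the frame of instruments between -0.15 and -0.015 m and y of stir_bar_mid in the frame of instruments between -0.1 and 0.1 m and height (world z) of stir_bar_mid between -0.01 and 0.02 m and x of hook_grip in the frame of hook_stand between -0.02 and 0.02 m and y of hook_grip in the frame of hook_stand between -0.03 and 0.04 m and z of hook_grip in the frame of hook_stand between 0.166 and 0.18 m and angle between hook_grip's own z axis and vertical below 0.17 rad and linear speed of each of hook, stir_bar below 0.05 m/s); the robot touches nothing.
It fails at once if the fingers touch the stir bar (contact force between the fingers and stir_bar above 0.3 N).
It also fails if it takes over 51 s, if anything falls off the work surface, if the arm or the gripper's body presses on something with over 40 N, if the wrist force passes 120 N, or if a joint passes its speed limit or range.

### The arm

A 6-joint arm with a two-finger parallel gripper is mounted at the origin on the work surface; the furniture and walls round the work are solid. World frame = base frame: x ahead of the robot, y to its left, z up, the work surface at z = 0. Lengths are in m, angles in rad, forces in N, time in s.
With the tool pointing down it reaches from about 0.275 to 0.975 m from the base axis. Payload 8.4 kg.
Tool frame: the origin (TCP) lies at the very end of the fingers, on their centre line; the grasp point (between the pads) lies 19 mm behind it; y points along the fingers, z is the direction in which the jaws open and shut, and the axes are right-handed (so a half turn about y gives the same grasp; the last joint's range is limited). The gripper opens to 92 mm and grips with 3 to 60 N. Pads are 20 mm wide; open, the fingers measure 128 mm over their backs; the gripper's body (75 mm by 189 mm) begins 69 mm behind the grasp point.
Start: joints at [-1.295, 0.353, 1.633, -0, 1.155, -0.002], TCP at [0.171, -0.601, 0.215] pointing down, gripper open.
Joint ranges: [-2.63, 2.63], [-0.92, 2.1], [0.06, 2.66], [-1.3, 4.44], [0, 2.69], [-3.02, 3.02]. Speed limits (rad/s): [2.22, 2.22, 2.79, 3.14, 3.14, 3.14].

### API

Orientations are given as a unit quaternion [x, y, z, w].
In Python, from bench import bot, eyes, ticket, spot_in, cut_out gives the robot as it stands. The module is installed in compiled form; this text tells all that it offers.
- The arm moves only by the tool step_arm, never from a script. Its argument "increments" is a list of rows, each an object of numbers: "x", "y", "z": the shift along the world's x, y, z in m; "rx", "ry", "rz": the turn, a rotation vector about the world's x, y, z in degrees. In form: [{"x": .., "y": .., "z": .., "rx": .., "ry": .., "rz": ..}, ...]. A call has 1 to 8 rows; each row shifts and turns the commanded pose from where the row before left it; what a row does not reach is not made up. A row lasts 1/12 s, in which the tool goes at most 41.7 mm and 7.16 degrees, less where a joint would pass 70% of its speed; a pose out of reach is approached as far as the arm can. A call is refused whole if a number of a shift passes 0.0417 or a number of a turn 7.16, either way. A call with a gripper value outside its range is refused whole. "claw" is the opening, from -1 (shut) to 1 (fully open), set as the call begins (left out, the last holds). The fingers move at their own pace and stop on an object; "squeeze" is the grip in N (left out, the last holds). Time passes only in rows, so rows that do not move let the fingers close. It gives the time, the measured TCP pose, the force and the opening at its end, in the units of the state.
- bot.observe(): the state, without advancing time (a new reading comes with each control period).
- eyes.capture(name): name is "scene" or "side" or "wrist"; returns a dict with "frame" (480x640x3 uint8, red, green, blue), "depth" (480x640 float32, m along the optical axis (not along the pixel's ray), 0 where there is no reading), "intrinsics" (3x3 intrinsics, pixels), "rvec" (rotation vector, rad) and "tvec" (3), from world to camera coordinates, as OpenCV has them. Camera axes: x right, y down, z forward; pixel columns grow to the right and rows downward; lengths in m; the calibration is good to about 2 mm. A picture is of the moment at which its call begins.
- ticket.sign_off(): hands the job in, once; it reports no verdict.
Trained networks look in a picture, given as the dict that the camera call returned (one of the last four; its "shot" number tells which), for a name from the list of things; names that differ only in an ending like _2 or _b are one class to them, and where a whole thing is asked for, a point or a joint stands for the part that bears it (a point fixed in the world has none). Each returns a list of dicts, best first, with "confidence" (0 to 1); they miss things now and then, are a little off and sometimes report something else, mostly with a low value. They report only what shows in the picture. A call takes as long as a camera call.
- spot_in(picture, target): "box" ([left, top, width, height] in pixels, round what is visible of it).
- cut_out(picture, target): "region" (480x640 bool, what is visible of it) and "box" ([left, top, width, height] in pixels, round what is visible of it).
The state is a dict: "time_s": time; "joints": joint angles; "dq": joint speeds; "tau": joint torques, N m; "tool_pos": TCP position; "ee_rot": TCP orientation; "contact_force": force on the tool from outside, world axes, zero at the start; "wrist_torque": the same for the moment, N m; "finger_gap": finger opening in m.
Only numpy, scipy, OpenCV 4.12 (cv2) and the standard library are available. Lean on these libraries where they do the work, as an engineer would, in place of code of your own. Each camera call takes 0.05 s, during which the arm holds its last target.

## Working session

There is one attempt and no reset: what is moved stays moved. The work goes in short steps, Python scripts to look and compute and a tool call to move; the robot and the scene stay as the last step left them, time stands still between calls to the robot, and variables do not carry over. Pictures are saved under pics/ and viewed, and the job is handed in when it is done.

Besides the shell and the picture viewer there is one more tool, called as name(argument=value, ...) on one line, values as JSON. step_arm: Moves the arm, as the interface text tells. Its arguments: {"type":"object","properties":{"increments":{"type":"array"},"claw":{"type":"number"},"squeeze":{"type":"number"}},"required":["increments"]}

```bash
mkdir -p pics
cat > h.py <<'E'
import numpy as np, cv2
from bench import bot, eyes, ticket, spot_in, cut_out
def cap(n,f=None):
    p=eyes.capture(n)
    if f: cv2.imwrite('pics/'+f+'.png',cv2.cvtColor(p['frame'],cv2.COLOR_RGB2BGR))
    return p
def world(p):
    K=np.array(p['intrinsics']);R=cv2.Rodrigues(np.array(p['rvec'],float))[0];t=np.array(p['tvec'],float).ravel()
    v,u=np.mgrid[:480,:640];d=p['depth'].astype(float)
    c=np.stack([(u-K[0,2])/K[0,0]*d,(v-K[1,2])/K[1,1]*d,d],-1)
    w=(c-t)@R; w[d<=0]=np.nan
    return w
E
python3 - <<'E'
from h import *
s=bot.observe(); print(s)
for n in ['scene','side','wrist']:
    p=cap(n,n+'0'); w=world(p)
    R=cv2.Rodrigues(np.array(p['rvec'],float))[0];print(n,'cam',-R.T@np.array(p['tvec']).ravel())
    for t in ['instruments','stir_bar_mid','hook_grip','hook_foot','hook_stand']:
        for r in cut_out(p,t)[:3]:
            m=w[r['region']]; m=m[~np.isnan(m[:,0])]
            print(t,round(r['confidence'],2),r['box'],len(m),np.round(np.median(m,0),3) if len(m) else '',np.round(np.percentile(m,[3,97],axis=0),3).tolist() if len(m) else '')
E
```

```text
{'time_s': 0.0, 'joints': array([-1.29538713e+00,  3.53651260e-01,  1.63413243e+00, -1.03581419e-06,
        1.15517856e+00, -2.41797624e-03]), 'dq': array([ 5.04295379e-04,  8.74737470e-05, -1.17619467e-03, -1.23435411e-03,
        1.40097385e-03, -6.32382630e-04]), 'tau': array([-4.77925314e-04, -5.93841970e+01, -3.34220302e+01,  6.97817607e-02,
        2.34410819e-02, -1.64487142e-04]), 'tool_pos': array([ 0.17127212, -0.60056431,  0.21386247]), 'ee_rot': array([-0.09797748,  0.70077472, -0.69981537,  0.09784503]), 'contact_force': array([-0.37742961, -1.01254265, -1.26284862]), 'wrist_torque': array([-0.04426868, -0.02516707,  0.01153522]), 'finger_gap': 0.0918575466757232}
scene cam [0.07347992 0.40267218 0.64160551]
instruments 0.83 [124.6, 218.5, 193.8, 181.7] 20089 [0.559 0.05  0.094] [[0.501, -0.083, 0.012], [0.669, 0.132, 0.107]]
hook_grip 0.73 [392.2, 176.0, 38.2, 110.7] 1377 [ 0.447 -0.24   0.15 ] [[0.427, -0.263, 0.022], [0.468, -0.223, 0.199]]
hook_foot 0.98 [390.1, 179.8, 45.1, 105.9] 1331 [ 0.447 -0.24   0.15 ] [[0.427, -0.26, 0.023], [0.468, -0.223, 0.199]]
hook_stand 0.89 [370.7, 208.3, 79.2, 97.1] 2919 [ 0.437 -0.242  0.01 ] [[0.407, -0.293, 0.005], [0.488, -0.199, 0.141]]
side cam [0.33542373 0.43105866 0.76507622]
instruments 0.75 [198.4, 231.7, 139.6, 145.2] 12184 [0.58  0.05  0.096] [[0.503, -0.084, 0.018], [0.67, 0.13, 0.108]]
hook_grip 0.95 [374.4, 173.0, 24.8, 73.2] 717 [ 0.448 -0.241  0.15 ] [[0.427, -0.266, 0.027], [0.47, -0.226, 0.199]]
hook_foot 0.6 [375.3, 171.3, 24.6, 71.6] 728 [ 0.448 -0.242  0.15 ] [[0.427, -0.295, 0.009], [0.472, -0.226, 0.199]]
hook_stand 0.64 [355.1, 184.1, 50.3, 74.9] 1654 [ 0.441 -0.243  0.01 ] [[0.407, -0.299, 0.004], [0.489, -0.201, 0.142]]
wrist cam [ 0.24510239 -0.57895841  0.38410714]
```

View pics/scene0.png

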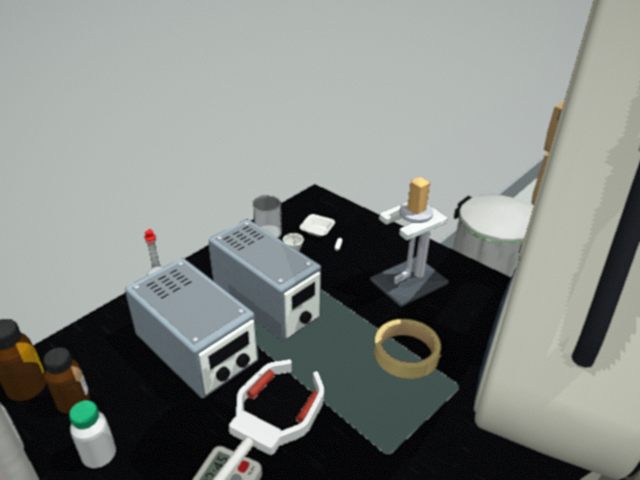

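View pics/side0.png

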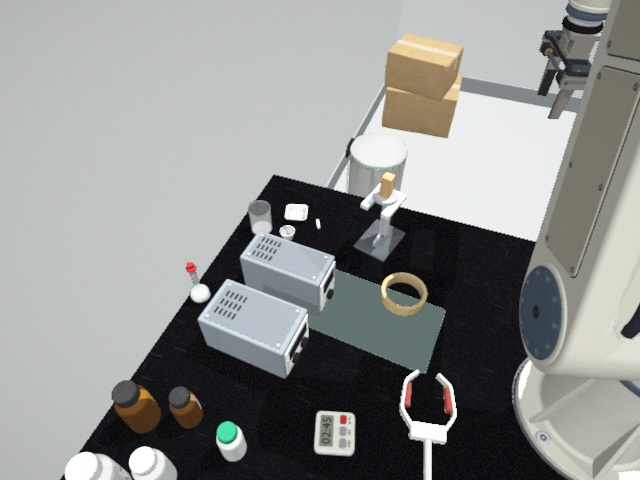

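View pics/wrist0.png

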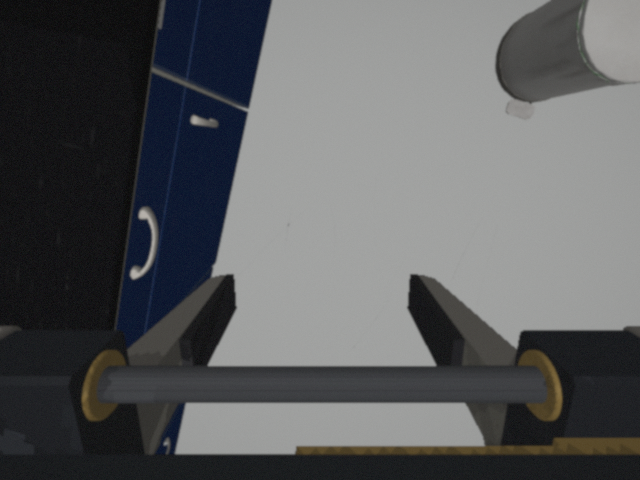

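The scene view shows the instruments at about (190,320) and (265,275), the rod in its stand at (418,210), and the decoy bar at (338,243). The target bar is hidden in the gap. Next I fit the geometry from depth.

```bash
cat > geo.py <<'E'
from h import *
A=[]
for n in ['scene','side']:
    p=cap(n);w=world(p).reshape(-1,3);col=p['frame'].reshape(-1,3);k=~np.isnan(w[:,0]);A.append(w[k])
    for nm,(zl,zh),box in [('L',(.091,.099),(.45,.75,.0,.2)),('R',(.1015,.109),(.45,.75,-.15,.06)),('fork',(.135,.1435),(.35,.55,-.35,-.1)),('base',(.004,.012),(.38,.52,-.33,-.17)),('grip',(.15,.194),(.4,.5,-.3,-.2)),('griptop',(.194,.203),(.4,.5,-.3,-.2)),('tape',(.01,.06),(.2,.45,-.15,.1)),('tongs',(.008,.08),(.2,.49,.0,.25)),('foot',(.016,.03),(.43,.47,-.24,-.2))]:
        m=w[k];s=m[(m[:,2]>zl)&(m[:,2]<zh)&(m[:,0]>box[0])&(m[:,0]<box[1])&(m[:,1]>box[2])&(m[:,1]<box[3])]
        if len(s)<10: print(n,nm,len(s));continue
        r=cv2.minAreaRect(s[:,:2].astype(np.float32)*1000)
        print(n,nm,len(s),'z',np.round(np.median(s[:,2]),4),'c',np.round(r[0],1),'sz',np.round(r[1],1),'ang',round(r[2],1),np.round(np.percentile(s,[1,99],axis=0)*1000).tolist(),np.round(cv2.boxPoints(r)).tolist())
E
python3 geo.py
```

```text
scene L 6289 z 0.0959 c [630.6  78. ] sz [100.7 240.4] ang 86.8 [[512.0, 31.0, 92.0], [680.0, 131.0, 98.0]] [[508.0, 34.0], [748.0, 21.0], [753.0, 122.0], [513.0, 135.0]]
scene R 3850 z 0.106 c [630.5 -46.8] sz [267.1 117.3] ang 11.6 [[505.0, -95.0, 102.0], [672.0, -13.0, 108.0]] [[488.0, -16.0], [511.0, -131.0], [773.0, -77.0], [750.0, 38.0]]
scene fork 681 z 0.1404 c [ 450.5 -242. ] sz [83.2 68. ] ang 75.2 [[411.0, -277.0, 135.0], [489.0, -198.0, 143.0]] [[407.0, -274.0], [473.0, -291.0], [494.0, -210.0], [428.0, -193.0]]
scene base 1730 z 0.0086 c [ 452.1 -257.5] sz [117.7 160.1] ang 9.0 [[400.0, -302.0, 4.0], [494.0, -195.0, 11.0]] [[381.0, -188.0], [406.0, -346.0], [523.0, -327.0], [498.0, -169.0]]
scene grip 520 z 0.1717 c [ 446.5 -240.1] sz [48.3 37.9] ang 24.9 [[436.0, -257.0, 150.0], [470.0, -228.0, 194.0]] [[417.0, -233.0], [433.0, -267.0], [476.0, -247.0], [460.0, -213.0]]
scene griptop 159 z 0.1983 c [ 448.7 -246.8] sz [24.1 22.2] ang 84.0 [[437.0, -259.0, 194.0], [460.0, -235.0, 200.0]] [[436.0, -258.0], [459.0, -260.0], [461.0, -236.0], [439.0, -234.0]]
scene tape 1305 
[... 1432 characters left out ...]
 0.1986 c [ 448.4 -249.4] sz [24.2 21.9] ang 84.9 [[437.0, -262.0, 195.0], [460.0, -238.0, 201.0]] [[436.0, -260.0], [458.0, -262.0], [460.0, -238.0], [439.0, -236.0]]
side tape 603 z 0.0241 c [ 359.2 -111. ] sz [77.8 93.2] ang 90.0 [[314.0, -150.0, 10.0], [404.0, -73.0, 28.0]] [[313.0, -150.0], [406.0, -150.0], [406.0, -72.0], [313.0, -72.0]]
side tongs 1664 z 0.0168 c [399.3 189.5] sz [66.1 67.1] ang 17.1 [[364.0, 155.0, 11.0], [434.0, 226.0, 21.0]] [[358.0, 212.0], [378.0, 148.0], [441.0, 167.0], [421.0, 231.0]]
side foot 26 z 0.0244 c [ 452.  -230.7] sz [18.8  6.5] ang 78.3 [[447.0, -238.0, 17.0], [456.0, -221.0, 30.0]] [[447.0, -239.0], [453.0, -241.0], [457.0, -222.0], [451.0, -221.0]]
```

Run:
```python
from h import *
from scipy.spatial.transform import Rotation as Ro
s=bot.observe(); R=Ro.from_quat(s['ee_rot']).as_matrix();print(R.round(3))
p=cap('wrist');Rc=cv2.Rodrigues(np.array(p['rvec'],float))[0];c=-Rc.T@np.array(p['tvec']).ravel()
print('cam axes in world',Rc.round(3),p['intrinsics']);print('in tool: offset',(R.T@(c-s['tool_pos'])).round(3),'axes(cols=x,y,z)',(R.T@Rc.T).round(3))
# image fits
def yawline(a): 
    return np.degrees(np.arctan2(a[1],a[0]))
for n in ['scene','side']:
    p=cap(n);w=world(p)
    for nm,t in (('ins','instruments'),):
        m=cut_out(p,t)[0]['region']; q=w[m];q=q[~np.isnan(q[:,0])]
        for lab,zl,zh in(('L',.093,.098),('R',.103,.109)):
            s=q[(q[:,2]>zl)&(q[:,2]<zh)]
            s=s[(s[:,1]>.02)] if lab=='L' else s[s[:,1]<.03]
            b=[]
            for x0 in np.arange(.52,.66,.01):
                ss=s[abs(s[:,0]-x0)<.006]
                if len(ss)>20: b.append((x0,*np.percentile(ss[:,1],[1.5,98.5])))
            b=np.array(b);print(n,lab,'lo',np.polyfit(b[:,0]-.51,b[:,1],1).round(4),'hi',np.polyfit(b[:,0]-.51,b[:,2],1).round(4))
            b=[]
            for y0 in np.arange(s[:,1].min()+.02,s[:,1].max()-.015,.01):
                ss=s[abs(s[:,1]-y0)<.006]
                b.append((y0,*np.percentile(ss[:,0],[1.5,98.5])))
            b=np.array(b);print('  front',np.polyfit(b[:,0],b[:,1],1).round(4),'back',np.polyfit(b[:,0],b[:,2],1).round(4))
```

```text
[[-0.962 -0.     0.274]
 [-0.274  0.    -0.962]
 [ 0.    -1.    -0.   ]]
cam axes in world [[ 0.274 -0.962 -0.   ]
 [-0.926 -0.264  0.271]
 [-0.26  -0.074 -0.963]] [[347.403719     0.         321.52248753]
 [  0.         347.403719   239.53630034]
 [  0.           0.           1.        ]]
in tool: offset [-0.077 -0.17  -0.001] axes(cols=x,y,z) [[ 0.001  0.963  0.271]
 [-0.    -0.271  0.963]
 [ 1.    -0.001 -0.   ]]
scene L lo [-0.057   0.0377] hi [-0.0516  0.1323]
  front [0.0618 0.5081] back [0.0543 0.6722]
scene R lo [-0.0556 -0.0886] hi [-0.0556 -0.0129]
  front [0.0568 0.5093] back [0.0884 0.6735]
side L lo [-0.0589  0.0358] hi [-0.0546  0.131 ]
  front [0.0545 0.5095] back [0.0337 0.6741]
side R lo [-0.0545 -0.0903] hi [-0.0601 -0.0145]
  front [0.0576 0.5092] back [0.1046 0.6737]
```

step_arm(increments=[{"x": 0.02,"y": 0.03,"z": 0.018,"rz": 4.4},{"x": 0.02,"y": 0.03,"z": 0.018,"rz": 4.4},{"x": 0.02,"y": 0.03,"z": 0.018,"rz": 4.4},{"x": 0.02,"y": 0.03,"z": 0.018,"rz": 4.4},{"x": 0.023,"y": 0.03,"z": 0.018,"rz": 4.4},{"x": 0.023,"y": 0.03,"z": 0.015,"rz": 4.4},{"x": 0.023,"y": 0.03,"z": 0.01,"rz": 4.4},{"x": 0.023,"y": 0.03,"z": 0.01,"rz": 4.4}], claw=0.1)

```text
validation failed for argument at $.in...
```

step_arm(increments=[{"x": 0.026,"y": 0.03,"rz": 4.4},{"x": 0.026,"y": 0.03,"rz": 4.4},{"x": 0.026,"y": 0.03,"rz": 4.4},{"x": 0.026,"y": 0.03,"rz": 4.4},{"x": 0.026,"y": 0.03,"rz": 4.4},{"x": 0.026,"y": 0.03,"rz": 4.4},{"x": 0.026,"y": 0.03,"rz": 4.4},{"x": 0.026,"y": 0.03,"rz": 4.4}])

```text
validation failed for argument at $.in...
```

step_arm(increments=[{"x": 0.02,"y": 0.03},{"x": 0.02,"y": 0.03},{}])

```text
validation failed for argument at $.in...
```

step_arm(increments=[{"x": 0.02,"y": 0.03,"z": 0.018,"rx": 0,"ry": 0,"rz": 4.4},{"x": 0.02,"y": 0.03,"z": 0.018,"rx": 0,"ry": 0,"rz": 4.4},{"x": 0.02,"y": 0.03,"z": 0.018,"rx": 0,"ry": 0,"rz": 4.4},{"x": 0.02,"y": 0.03,"z": 0.018,"rx": 0,"ry": 0,"rz": 4.4},{"x": 0.023,"y": 0.03,"z": 0.018,"rx": 0,"ry": 0,"rz": 4.4},{"x": 0.023,"y": 0.03,"z": 0.015,"rx": 0,"ry": 0,"rz": 4.4},{"x": 0.023,"y": 0.03,"z": 0.01,"rx": 0,"ry": 0,"rz": 4.4},{"x": 0.023,"y": 0.03,"z": 0.01,"rx": 0,"ry": 0,"rz": 4.4}], claw=0.1)

```text
time_s: 1.92
tool_pos: [0.3441, -0.3597, 0.3407]
ee_rot: [0.306, -0.637, 0.638, -0.306]
contact_force: [0.1, 0.4, 1.1]
finger_gap: 0.0505
```

step_arm(increments=[{"x": 0.026,"y": 0.03,"z": 0,"rx": 0,"ry": 0,"rz": 4.4},{"x": 0.026,"y": 0.03,"z": 0,"rx": 0,"ry": 0,"rz": 4.4},{"x": 0.026,"y": 0.03,"z": 0,"rx": 0,"ry": 0,"rz": 4.4},{"x": 0.026,"y": 0.03,"z": 0,"rx": 0,"ry": 0,"rz": 4.4},{"x": 0.026,"y": 0.03,"z": 0,"rx": 0,"ry": 0,"rz": 4.4},{"x": 0.026,"y": 0.03,"z": 0,"rx": 0,"ry": 0,"rz": 4.4},{"x": 0.026,"y": 0.03,"z": 0,"rx": 0,"ry": 0,"rz": 4.4},{"x": 0.026,"y": 0.03,"z": 0,"rx": 0,"ry": 0,"rz": 4.4}])

```text
time_s: 2.58
tool_pos: [0.5523, -0.1193, 0.3397]
ee_rot: [0.485, -0.515, 0.515, -0.485]
contact_force: [0.7, -0.8, 0.2]
finger_gap: 0.0505
```

step_arm(increments=[{"x": 0.02,"y": 0.03,"z": 0,"rx": 0,"ry": 0,"rz": 0},{"x": 0.02,"y": 0.03,"z": 0,"rx": 0,"ry": 0,"rz": 0},{"x": 0,"y": 0,"z": 0,"rx": 0,"ry": 0,"rz": 0}])

```text
time_s: 2.83
tool_pos: [0.594, -0.0564, 0.339]
ee_rot: [-0.484, 0.515, -0.515, 0.485]
contact_force: [-0.6, 0.8, -0.7]
finger_gap: 0.0504
```

Run:
```python
from h import *
p=cap('wrist','w1');w=world(p)
print(bot.observe()['tool_pos'])
for r in cut_out(p,'stir_bar_mid'):
    m=w[r['region']];m=m[~np.isnan(m[:,0])]
    print(r['confidence'],r['box'],np.median(m,0).round(4),cv2.minAreaRect(m[:,:2].astype(np.float32)*1000))
```

```text
[ 0.59242267 -0.05865761  0.33897694]
```

View pics/w1.png

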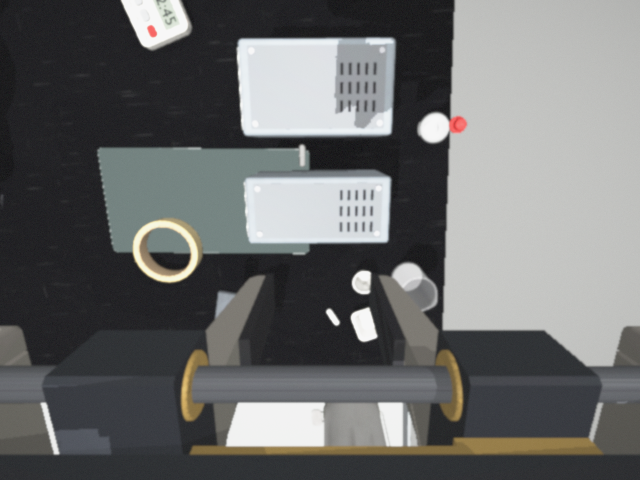

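The wrist view shows the target bar at about (303,155), lying in the gap. The decoy is at (332,317). The network missed the target, so I'll segment the bar by colour, limited to the gap.

Run:
```python
from h import *
p=cap('wrist');w=world(p)
c=p['frame'][135:185,270:340];cv2.imwrite('pics/z1.png',cv2.cvtColor(cv2.resize(c,(700,500),interpolation=cv2.INTER_NEAREST),cv2.COLOR_RGB2BGR))
f=p['frame'].astype(int)
m=np.zeros((480,640),bool);m[139:172,294:314]=True
m&=(f.min(-1)>140)
vs,us=np.nonzero(m);print(len(us),us.min(),us.max(),vs.min(),vs.max())
q=w[m];print(np.nanmedian(q,0).round(4),np.nanpercentile(q[:,2],[5,95]))
# project ray to z=.009
K=np.array(p['intrinsics']);R=cv2.Rodrigues(np.array(p['rvec'],float))[0];C=-R.T@np.array(p['tvec']).ravel()
def ray(u,v,z):
    d=R.T@np.array([(u-K[0,2])/K[0,0],(v-K[1,2])/K[1,1],1]);return C+d*(z-C[2])/d[2]
pts=np.array([ray(u,v,.007)[:2] for u,v in zip(us,vs)],np.float32)*1000
print(C.round(3),cv2.minAreaRect(pts),cv2.boxPoints(cv2.minAreaRect(pts)).round().tolist())
# instrument tops from wrist
W=w.reshape(-1,3);
for nm,zl,zh,yl,yh in(('L',.090,.1,.02,.15),('R',.1,.111,-.12,.02)):
    s=W[(W[:,2]>zl)&(W[:,2]<zh)&(W[:,0]>.47)&(W[:,0]<.72)&(W[:,1]>yl)&(W[:,1]<yh)]
    print(nm,len(s),np.median(s[:,2]),cv2.minAreaRect(s[:,:2].astype(np.float32)*1000),cv2.boxPoints(cv2.minAreaRect(s[:,:2].astype(np.float32)*1000)).round().tolist())
```

```text
139 301 307 141 163
[0.5705 0.0037 0.0068] [-0.00038509  0.00858219]
[0.597 0.017 0.509] ((570.8431396484375, 4.760675430297852), (29.91762351989746, 8.45396614074707), 85.5146255493164) [[565.0, -10.0], [574.0, -10.0], [576.0, 19.0], [568.0, 20.0]]
L 14904 0.09484560284582322 ((597.283447265625, 79.42393493652344), (100.01017761230469, 170.08343505859375), 86.94400024414062) [[510.0, 34.0], [680.0, 25.0], [685.0, 125.0], [515.0, 134.0]]
R 9459 0.10483066627835988 ((589.79345703125, -56.28657913208008), (79.87437438964844, 169.891357421875), 86.99398040771484) [[503.0, -92.0], [673.0, -101.0], [677.0, -21.0], [507.0, -12.0]]
```

View pics/z1.png

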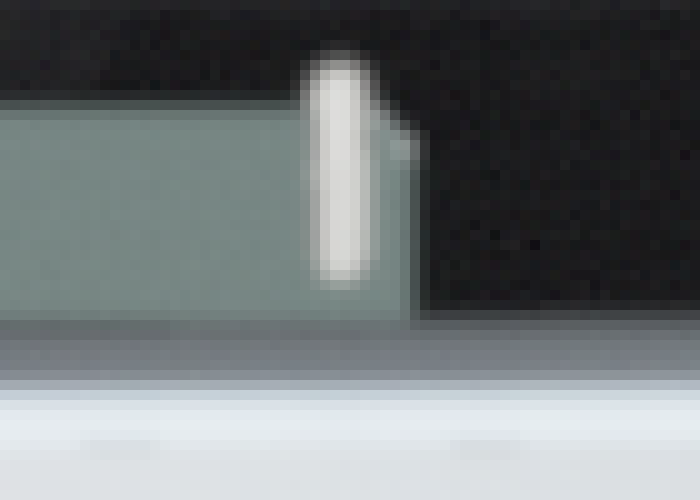

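step_arm(increments=[{"x": -0.0237,"y": -0.032,"z": 0,"rx": 0,"ry": 0,"rz": 0},{"x": -0.0237,"y": -0.032,"z": 0,"rx": 0,"ry": 0,"rz": 0},{"x": -0.0237,"y": -0.032,"z": 0,"rx": 0,"ry": 0,"rz": 0},{"x": -0.0237,"y": -0.032,"z": 0,"rx": 0,"ry": 0,"rz": 0},{"x": -0.0237,"y": -0.032,"z": 0,"rx": 0,"ry": 0,"rz": 0},{"x": -0.0237,"y": -0.032,"z": 0,"rx": 0,"ry": 0,"rz": 0},{"x": 0,"y": 0,"z": 0,"rx": 0,"ry": 0,"rz": 0},{"x": 0,"y": 0,"z": 0,"rx": 0,"ry": 0,"rz": 0}], claw=0.3)

```text
time_s: 3.65
tool_pos: [0.4467, -0.2556, 0.3399]
ee_rot: [0.482, -0.517, 0.517, -0.482]
contact_force: [-0.4, 0.2, 0.9]
finger_gap: 0.06
```

```bash
cat > st.py <<'E'
from h import *
import sys
from scipy.spatial.transform import Rotation as Ro
s=bot.observe();R=Ro.from_quat(s['ee_rot']).as_matrix();print(s['time_s'],s['tool_pos'].round(4),'jaw yaw',np.degrees(np.arctan2(R[1,2],R[0,2])).round(2),'down',R[:,1].round(4),s['finger_gap'],s['joints'].round(2))
p=cap('wrist',sys.argv[1]);W=world(p).reshape(-1,3)
for nm,zl,zh,rad in(('griptop',.194,.203,.03),('collar',.144,.152,.04),('fork',.136,.143,.08),('base',.004,.012,.09)):
    k=(W[:,2]>zl)&(W[:,2]<zh)&(np.hypot(W[:,0]-.449,W[:,1]+.25)<rad);q=W[k]
    if len(q)<10: print(nm,len(q));continue
    r=cv2.minAreaRect(q[:,:2].astype(np.float32)*1000)
    print(nm,len(q),np.median(q[:,2]).round(4),np.round(r[0],1),np.round(r[1],1),round(r[2],1),cv2.boxPoints(r).round().tolist())
E
python3 st.py w2
```

```text
3.65 [ 0.4467 -0.2556  0.3399] jaw yaw -4.01 down [ 4.e-04 -6.e-04 -1.e+00] 0.06000004248942085 [-0.52  0.08  1.71 -0.    1.36 -0.45]
griptop 551 0.1973 [ 450.4 -248.2] [22.1 21.9] 80.5 [[438.0, -257.0], [459.0, -261.0], [463.0, -239.0], [441.0, -236.0]]
collar 1116 0.1474 [ 450.3 -248.4] [50.8 51.1] 79.3 [[420.0, -269.0], [471.0, -278.0], [480.0, -228.0], [430.0, -219.0]]
fork 2047 0.1393 [ 451.4 -243.4] [80.1 66. ] 75.6 [[409.0, -274.0], [473.0, -290.0], [493.0, -213.0], [429.0, -196.0]]
base 953 0.0073 [ 449.8 -249.2] [97.3 79.8] 75.6 [[399.0, -286.0], [476.0, -306.0], [501.0, -212.0], [423.0, -192.0]]
```

View pics/w2.png

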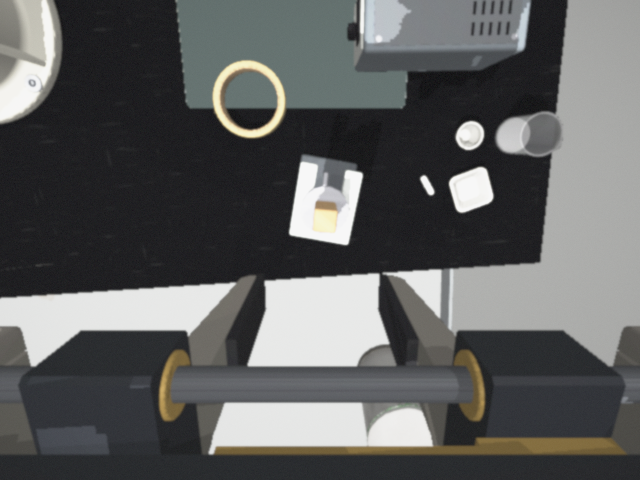

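The stand yaw is -14.4° and the grip yaw about -9.5°, with the grip centre at (0.4504, -0.2482). The grip, collar, fork and base sizes all match the given values. Next I descend onto the grip.

step_arm(increments=[{"x": 0.0037,"y": 0.0074,"z": -0.03,"rx": 0,"ry": 0,"rz": -5.5},{"x": 0,"y": 0,"z": -0.03,"rx": 0,"ry": 0,"rz": 0},{"x": 0,"y": 0,"z": -0.03,"rx": 0,"ry": 0,"rz": 0},{"x": 0,"y": 0,"z": -0.02,"rx": 0,"ry": 0,"rz": 0},{"x": 0,"y": 0,"z": 0,"rx": 0,"ry": 0,"rz": 0}])

```text
time_s: 4.12
tool_pos: [0.4508, -0.2437, 0.2256]
ee_rot: [-0.459, 0.54, -0.536, 0.458]
contact_force: [-0.5, 0.9, -0.4]
finger_gap: 0.0598
```

```bash
python3 st.py w3
```

```text
4.1167 [ 0.4508 -0.2437  0.2256] jaw yaw -9.12 down [-0.0058  0.0034 -1.    ] 0.059801710436376464 [-0.5   0.17  1.85  0.    1.12 -0.34]
griptop 1208 0.1973 [ 450.5 -248.5] [22.5 21.7] 80.6 [[438.0, -258.0], [459.0, -261.0], [463.0, -239.0], [442.0, -236.0]]
collar 2091 0.1474 [ 451.1 -246.2] [46.6 51.3] 79.8 [[422.0, -265.0], [472.0, -274.0], [481.0, -228.0], [430.0, -219.0]]
fork 3526 0.1393 [ 451.4 -243.1] [79.8 66.1] 75.6 [[410.0, -274.0], [474.0, -290.0], [493.0, -213.0], [429.0, -196.0]]
base 2244 0.0073 [ 454.9 -229.9] [57.3 79.8] 75.5 [[409.0, -248.0], [486.0, -268.0], [501.0, -212.0], [423.0, -192.0]]
```

View pics/w3.png

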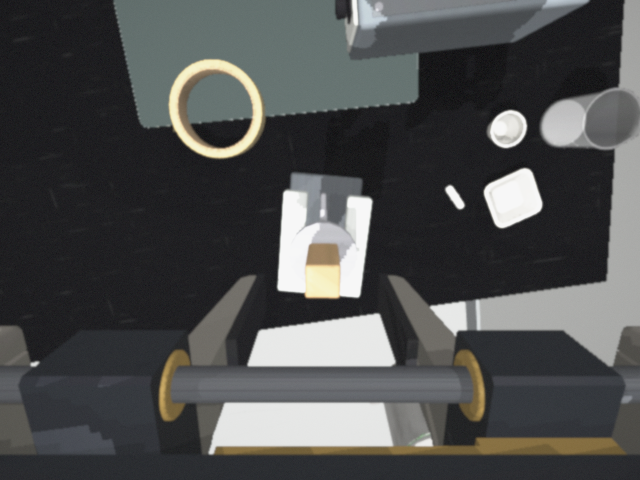

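step_arm(increments=[{"x": 0,"y": -0.003,"z": 0,"rx": 0,"ry": 0,"rz": 0},{"x": 0,"y": 0,"z": 0,"rx": 0,"ry": 0,"rz": 0},{"x": 0,"y": 0,"z": 0,"rx": 0,"ry": 0,"rz": 0}])

```text
time_s: 4.42
tool_pos: [0.4538, -0.2493, 0.2312]
ee_rot: [0.458, -0.537, 0.539, -0.459]
contact_force: [0.5, 0.3, -1.3]
finger_gap: 0.0598
```

step_arm(increments=[{"x": -0.002,"y": 0.001,"z": -0.02,"rx": 0,"ry": 0,"rz": -0.4},{"x": 0,"y": 0,"z": -0.02,"rx": 0,"ry": 0,"rz": 0},{"x": 0,"y": 0,"z": -0.02,"rx": 0,"ry": 0,"rz": 0},{"x": 0,"y": 0,"z": -0.012,"rx": 0,"ry": 0,"rz": 0},{"x": 0,"y": 0,"z": 0,"rx": 0,"ry": 0,"rz": 0},{"x": 0,"y": 0,"z": 0,"rx": 0,"ry": 0,"rz": 0},{"x": 0,"y": 0,"z": 0,"rx": 0,"ry": 0,"rz": 0}])

```text
time_s: 5.0
tool_pos: [0.4517, -0.2483, 0.1589]
ee_rot: [0.456, -0.539, 0.541, -0.457]
contact_force: [-0.1, -0.5, 0.2]
finger_gap: 0.0597
```

```bash
python3 st.py w4
```

```text
5.0 [ 0.4517 -0.2483  0.1589] jaw yaw -9.59 down [ 0.0017 -0.001  -1.    ] 0.0596516009899814 [-0.51  0.25  1.92  0.    0.97 -0.34]
griptop 2605 0.1973 [ 441.5 -246.6] [22.2 40. ] 80.9 [[420.0, -254.0], [460.0, -261.0], [463.0, -239.0], [424.0, -233.0]]
collar 3630 0.1474 [ 451.1 -245.5] [45.6 51.4] 79.3 [[422.0, -263.0], [472.0, -273.0], [481.0, -228.0], [430.0, -218.0]]
fork 5766 0.1393 [ 451.5 -243.4] [80.3 66.2] 75.7 [[410.0, -274.0], [474.0, -290.0], [493.0, -213.0], [429.0, -196.0]]
base 3841 0.0073 [ 453.9 -233.9] [65.6 79.9] 75.7 [[407.0, -256.0], [484.0, -276.0], [501.0, -212.0], [423.0, -192.0]]
```

View pics/w4.png

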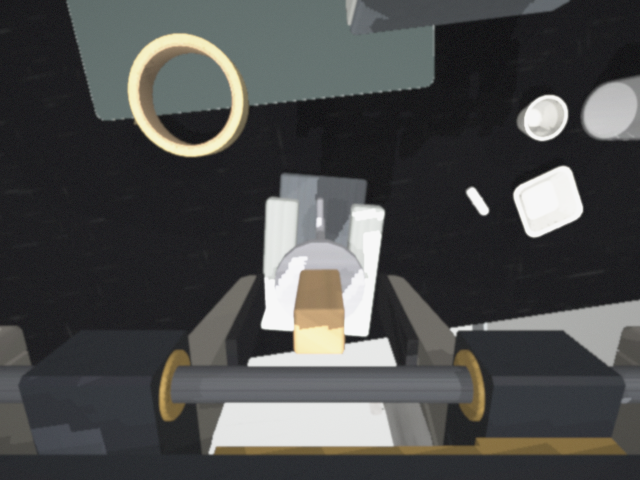

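The grip, at about (320,310), is centred between the fingers and the yaw matches, so I close with 35 N.

step_arm(increments=[{"x": -0.001,"y": 0,"z": 0,"rx": 0,"ry": 0,"rz": 0},{"x": 0,"y": 0,"z": 0,"rx": 0,"ry": 0,"rz": 0},{"x": 0,"y": 0,"z": 0,"rx": 0,"ry": 0,"rz": 0},{"x": 0,"y": 0,"z": 0,"rx": 0,"ry": 0,"rz": 0},{"x": 0,"y": 0,"z": 0,"rx": 0,"ry": 0,"rz": 0},{"x": 0,"y": 0,"z": 0,"rx": 0,"ry": 0,"rz": 0}], claw=-1, squeeze=35)

```text
time_s: 5.55
tool_pos: [0.4498, -0.2478, 0.1576]
ee_rot: [0.456, -0.54, 0.54, -0.456]
contact_force: [-0.7, -0.5, 1.1]
finger_gap: 0.0218
```

step_arm(increments=[{"x": 0,"y": 0,"z": 0.02,"rx": 0,"ry": 0,"rz": 0},{"x": 0,"y": 0,"z": 0.03,"rx": 0,"ry": 0,"rz": 0},{"x": 0,"y": 0,"z": 0.03,"rx": 0,"ry": 0,"rz": 0},{"x": 0,"y": 0,"z": 0.03,"rx": 0,"ry": 0,"rz": 0},{"x": 0,"y": 0,"z": 0.03,"rx": 0,"ry": 0,"rz": 0},{"x": 0,"y": 0,"z": 0.02,"rx": 0,"ry": 0,"rz": 0},{"x": 0,"y": 0,"z": 0,"rx": 0,"ry": 0,"rz": 0},{"x": 0,"y": 0,"z": 0,"rx": 0,"ry": 0,"rz": 0}])

```text
time_s: 6.22
tool_pos: [0.45, -0.2479, 0.3178]
ee_rot: [0.456, -0.54, 0.541, -0.457]
contact_force: [-0.4, 0.2, -1.8]
finger_gap: 0.0218
```

Run:
```python
from h import *
s=bot.observe();print(s['time_s'],s['tool_pos'],s['finger_gap'])
from scipy.spatial.transform import Rotation as Ro
R=Ro.from_quat(s['ee_rot']).as_matrix();print(np.degrees(np.arctan2(R[1,2],R[0,2])),R[:,1])
for n in ['scene','wrist']:
    p=cap(n,n+'5')
p=cap('scene');w=world(p)
q=w.reshape(-1,3);t=s['tool_pos']
k=(np.hypot(q[:,0]-t[0],q[:,1]-t[1])<.05)
for zl,zh in((.142,.175),(.18,.22),(.22,.28),(.28,.3)):
    m=q[k&(q[:,2]>t[2]-.157+zl-.15)&(q[:,2]<t[2]-.157+zh-.15)];
    if len(m): print(zl,len(m),m.mean(0).round(4),m.min(0).round(3),m.max(0).round(3))
```

```text
6.2167 [ 0.45003253 -0.247933    0.31784235] 0.021773029589936273
-9.585220504471604 [ 1.37285256e-03 -7.74788879e-04 -9.99998757e-01]
0.142 103 [ 0.4486 -0.2317  0.1806] [ 0.444 -0.25   0.174] [ 0.457 -0.215  0.186]
0.18 137 [ 0.4467 -0.2451  0.2102] [ 0.443 -0.25   0.191] [ 0.452 -0.241  0.23 ]
0.22 216 [ 0.4469 -0.2454  0.2603] [ 0.443 -0.251  0.231] [ 0.452 -0.241  0.29 ]
0.28 518 [ 0.4421 -0.2368  0.3057] [ 0.421 -0.27   0.298] [ 0.474 -0.221  0.311]
```

View pics/scene5.png

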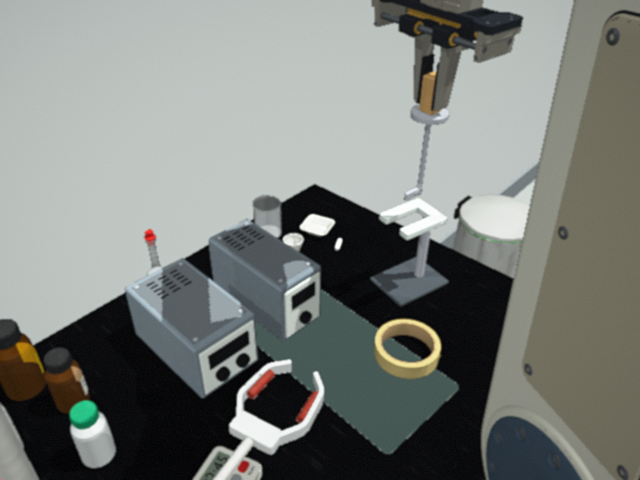

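View pics/wrist5.png

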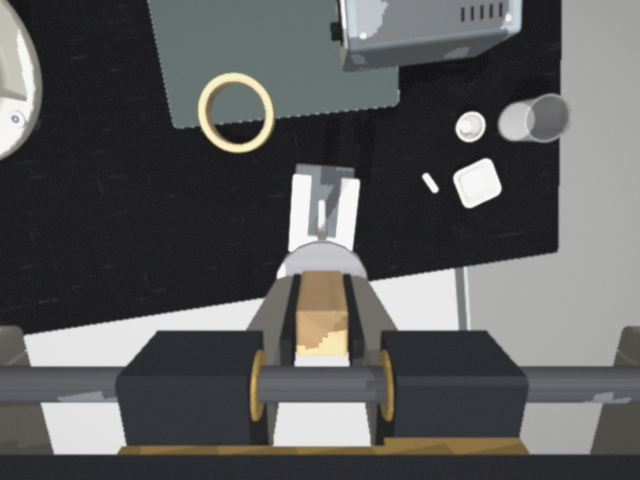

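step_arm(increments=[{"x": 0.02,"y": 0.03,"z": 0,"rx": 0,"ry": 0,"rz": 0.8},{"x": 0.02,"y": 0.03,"z": 0,"rx": 0,"ry": 0,"rz": 0.8},{"x": 0.02,"y": 0.03,"z": 0,"rx": 0,"ry": 0,"rz": 0.8},{"x": 0.02,"y": 0.03,"z": 0,"rx": 0,"ry": 0,"rz": 0.8},{"x": 0.02,"y": 0.03,"z": 0,"rx": 0,"ry": 0,"rz": 0.8},{"x": 0.02,"y": 0.03,"z": 0,"rx": 0,"ry": 0,"rz": 0.8},{"x": 0.02,"y": 0.03,"z": 0,"rx": 0,"ry": 0,"rz": 0.8},{"x": 0.017,"y": 0.03,"z": 0,"rx": 0,"ry": 0,"rz": 0.9}])

```text
time_s: 7.03
tool_pos: [0.6071, -0.006, 0.3154]
ee_rot: [-0.487, 0.514, -0.512, 0.486]
contact_force: [0.0, -0.5, -1.6]
finger_gap: 0.0218
```

step_arm(increments=[{"x": 0,"y": 0,"z": -0.025,"rx": 0,"ry": 0,"rz": 0},{"x": 0,"y": 0,"z": -0.015,"rx": 0,"ry": 0,"rz": 0},{"x": 0,"y": 0,"z": 0,"rx": 0,"ry": 0,"rz": 0},{"x": 0,"y": 0,"z": 0,"rx": 0,"ry": 0,"rz": 0},{"x": 0,"y": 0,"z": 0,"rx": 0,"ry": 0,"rz": 0},{"x": 0,"y": 0,"z": 0,"rx": 0,"ry": 0,"rz": 0}])

```text
time_s: 7.53
tool_pos: [0.6072, -0.0082, 0.2784]
ee_rot: [0.486, -0.513, 0.514, -0.486]
contact_force: [0.0, 0.3, -1.4]
finger_gap: 0.0215
```

```bash
cat > gp.py <<'E'
from h import *
import sys
from scipy.spatial.transform import Rotation as Ro
s=bot.observe();R=Ro.from_quat(s['ee_rot']).as_matrix();t=s['tool_pos']
O=np.array([.5085,.011]);a=np.radians(-3.05);X=np.array([np.cos(a),np.sin(a)]);Y=np.array([-X[1],X[0]])
ya=np.arctan2(R[1,2],R[0,2]);fo=t[:2]+.013*np.array([-np.sin(ya),np.cos(ya)])
print(s['time_s'],t.round(4),'yaw',np.degrees(ya).round(2),'down',R[:,1].round(4),'F',s['contact_force'].round(1),'foot in gap',((fo-O)@X).round(4),((fo-O)@Y).round(4),'foot low z',(t[2]-.1426).round(4))
for n in sys.argv[2:]: cap(n,n+sys.argv[1])
E
python3 gp.py 6 scene side wrist; cd pics; python3 -c "
import cv2,numpy as np
a=cv2.imread('scene6.png')[60:420,100:460];b=cv2.imread('side6.png')[100:400,150:450]
cv2.imwrite('m6.png',np.hstack([cv2.resize(a,(400,400)),cv2.resize(b,(400,400))]))"
```

```text
7.5333 [ 0.6072 -0.0082  0.2784] yaw -3.12 down [ 0.0012 -0.     -1.    ] F [ 0.   0.3 -1.4] foot in gap 0.0996 -0.0009 foot low z 0.1358
```

View pics/m6.png

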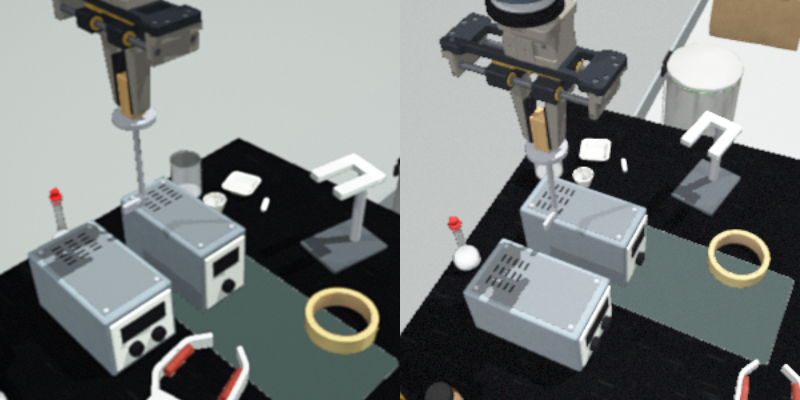

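View pics/wrist6.png

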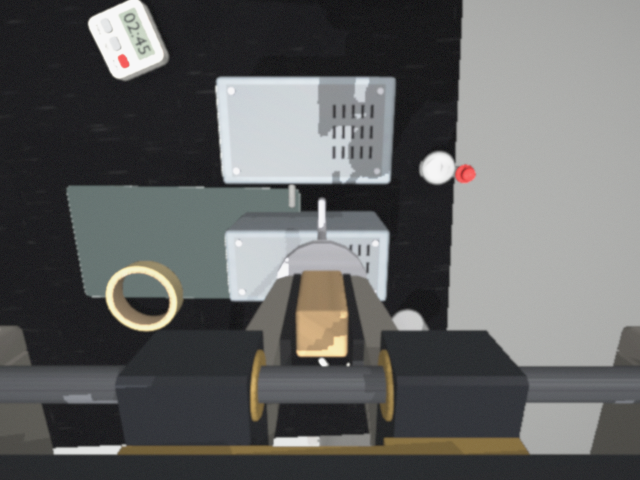

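The wrist view shows the foot tip at (322,200), behind the bar at (292,195). I'll check the foot's true position by depth.

```bash
cat > ft.py <<'E'
from h import *
import sys
O=np.array([.5085,.011]);a=np.radians(-3.05);X=np.array([np.cos(a),np.sin(a)]);Y=np.array([-X[1],X[0]])
t=bot.observe()['tool_pos'];lo=t[2]-.1426
for n in ['wrist','scene','side']:
    W=world(cap(n)).reshape(-1,3);g=np.stack([(W[:,:2]-O)@X,(W[:,:2]-O)@Y,W[:,2]],1);tg=np.array([(t[:2]-O)@X,(t[:2]-O)@Y])
    k=(abs(g[:,0]-tg[0])<.02)&(abs(g[:,1]-tg[1]-.013)<.028)&(g[:,2]>lo-.004)&(g[:,2]<lo+.018)
    q=g[k]
    if len(q)>5: print(n,len(q),np.percentile(q,[2,50,98],axis=0).round(4).tolist(), 'lo',lo, cv2.minAreaRect(q[:,:2].astype(np.float32)*1000))
E
python3 ft.py
```

```text
wrist 234 [[0.0958, -0.0116, 0.142], [0.0995, 0.0, 0.1489], [0.103, 0.0154, 0.1532]] lo 0.13584332561159285 ((99.03357696533203, 0.5128107070922852), (7.826789855957031, 29.98113250732422), 3.2826271057128906)
scene 201 [[0.0945, -0.0172, 0.1373], [0.0969, 0.0, 0.146], [0.1016, 0.015, 0.1531]] lo 0.13584332561159285 ((98.71208953857422, -1.1778984069824219), (33.20029830932617, 9.60285758972168), 89.96280670166016)
side 90 [[0.0946, -0.0155, 0.1381], [0.0965, 0.0001, 0.148], [0.101, 0.0139, 0.1527]] lo 0.13584332561159285 ((97.86627197265625, -3.2934608459472656), (35.0252685546875, 7.2115936279296875), 87.93267822265625)
```

step_arm(increments=[{"x": 0,"y": 0.001,"z": -0.02,"rx": 0,"ry": 0,"rz": 0},{"x": 0,"y": 0,"z": -0.025,"rx": 0,"ry": 0,"rz": 0},{"x": 0,"y": 0,"z": -0.025,"rx": 0,"ry": 0,"rz": 0},{"x": 0,"y": 0,"z": -0.025,"rx": 0,"ry": 0,"rz": 0},{"x": 0,"y": 0,"z": -0.02,"rx": 0,"ry": 0,"rz": 0},{"x": 0,"y": 0,"z": 0,"rx": 0,"ry": 0,"rz": 0},{"x": 0,"y": 0,"z": 0,"rx": 0,"ry": 0,"rz": 0}])

```text
time_s: 8.42
tool_pos: [0.6062, -0.0068, 0.1621]
ee_rot: [-0.487, 0.514, -0.513, 0.486]
contact_force: [0.3, 1.2, -0.7]
finger_gap: 0.0215
```

```bash
python3 gp.py 7 wrist
```

```text
8.4167 [ 0.6062 -0.0068  0.1621] yaw -3.09 down [-0.002  0.    -1.   ] F [ 0.3  1.2 -0.7] foot in gap 0.0986 0.0004 foot low z 0.0195
```

View pics/wrist7.png

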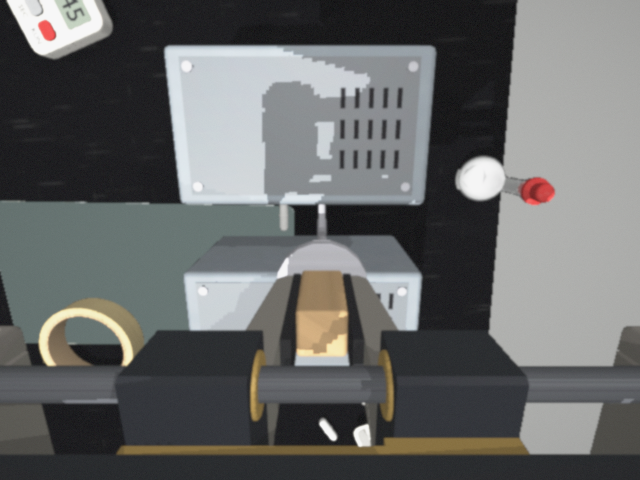

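step_arm(increments=[{"x": 0,"y": 0,"z": -0.008,"rx": 0,"ry": 0,"rz": 0},{"x": 0,"y": 0,"z": -0.008,"rx": 0,"ry": 0,"rz": 0},{"x": 0,"y": 0,"z": 0,"rx": 0,"ry": 0,"rz": 0},{"x": 0,"y": 0,"z": 0,"rx": 0,"ry": 0,"rz": 0},{"x": 0,"y": 0,"z": 0,"rx": 0,"ry": 0,"rz": 0}])

```text
time_s: 8.88
tool_pos: [0.607, -0.0068, 0.1468]
ee_rot: [0.486, -0.513, 0.513, -0.486]
contact_force: [-0.5, -0.3, -1.3]
finger_gap: 0.0221
```

```bash
python3 gp.py 8 wrist
```

```text
8.8833 [ 0.607  -0.0068  0.1468] yaw -3.08 down [ 4.e-04 -0.e+00 -1.e+00] F [-0.5 -0.3 -1.3] foot in gap 0.0993 0.0005 foot low z 0.0042
```

step_arm(increments=[{"x": -0.009,"y": 0.0005,"z": -0.001,"rx": 0,"ry": 0,"rz": 0},{"x": -0.009,"y": 0.0005,"z": 0,"rx": 0,"ry": 0,"rz": 0},{"x": -0.009,"y": 0.0005,"z": 0,"rx": 0,"ry": 0,"rz": 0},{"x": -0.009,"y": 0.0005,"z": 0,"rx": 0,"ry": 0,"rz": 0},{"x": -0.009,"y": 0.0005,"z": 0,"rx": 0,"ry": 0,"rz": 0},{"x": -0.009,"y": 0.0005,"z": 0,"rx": 0,"ry": 0,"rz": 0},{"x": -0.009,"y": 0.0004,"z": 0,"rx": 0,"ry": 0,"rz": 0},{"x": 0,"y": 0,"z": 0,"rx": 0,"ry": 0,"rz": 0}])

```text
time_s: 9.6
tool_pos: [0.5416, -0.0033, 0.1454]
ee_rot: [-0.487, 0.514, -0.513, 0.486]
contact_force: [-0.3, -0.0, -1.3]
finger_gap: 0.0214
```

```bash
python3 gp.py 9 wrist scene
```

```text
9.6 [ 0.5416 -0.0033  0.1454] yaw -3.08 down [-0.0014  0.     -1.    ] F [-0.3 -0.  -1.3] foot in gap 0.0338 0.0005 foot low z 0.0028
```

View pics/wrist9.png

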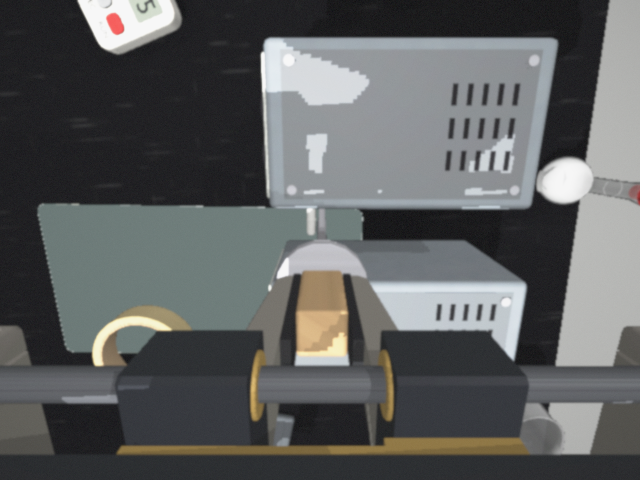

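The bar, at about (311,220), is now just ahead of the blade at (321,222) and sliding with it. I continue raking.

step_arm(increments=[{"x": -0.01,"y": 0.0005,"z": 0,"rx": 0,"ry": 0,"rz": 0},{"x": -0.01,"y": 0.0005,"z": 0,"rx": 0,"ry": 0,"rz": 0},{"x": -0.01,"y": 0.0005,"z": 0,"rx": 0,"ry": 0,"rz": 0},{"x": -0.01,"y": 0.0005,"z": 0,"rx": 0,"ry": 0,"rz": 0},{"x": -0.01,"y": 0.0005,"z": 0,"rx": 0,"ry": 0,"rz": 0},{"x": -0.01,"y": 0.0005,"z": 0,"rx": 0,"ry": 0,"rz": 0},{"x": -0.01,"y": 0.0005,"z": 0,"rx": 0,"ry": 0,"rz": 0},{"x": -0.008,"y": 0.0005,"z": 0,"rx": 0,"ry": 0,"rz": 0}])

```text
time_s: 10.37
tool_pos: [0.4644, 0.0007, 0.1455]
ee_rot: [-0.486, 0.513, -0.513, 0.486]
contact_force: [0.6, -0.1, -1.5]
finger_gap: 0.0216
```

step_arm(increments=[{"x": 0,"y": 0,"z": 0,"rx": 0,"ry": 0,"rz": 0},{"x": 0,"y": 0,"z": 0,"rx": 0,"ry": 0,"rz": 0},{"x": 0.01,"y": 0,"z": 0,"rx": 0,"ry": 0,"rz": 0},{"x": 0,"y": 0,"z": 0,"rx": 0,"ry": 0,"rz": 0}])

```text
time_s: 10.7
tool_pos: [0.4785, 0.0006, 0.146]
ee_rot: [0.486, -0.513, 0.514, -0.487]
contact_force: [-0.2, -0.1, -0.5]
finger_gap: 0.0215
```

```bash
python3 gp.py a wrist scene
```

```text
10.7 [0.4785 0.0006 0.146 ] yaw -3.09 down [ 0.0027  0.     -1.    ] F [-0.2 -0.1 -0.5] foot in gap -0.0294 0.001 foot low z 0.0034
```

View pics/wrista.png

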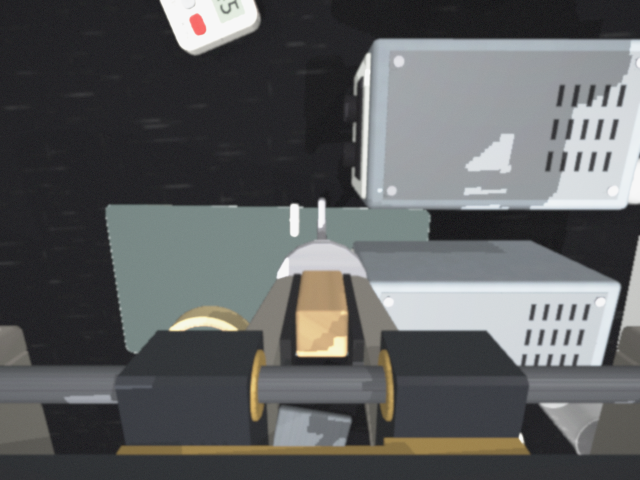

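View pics/scenea.png

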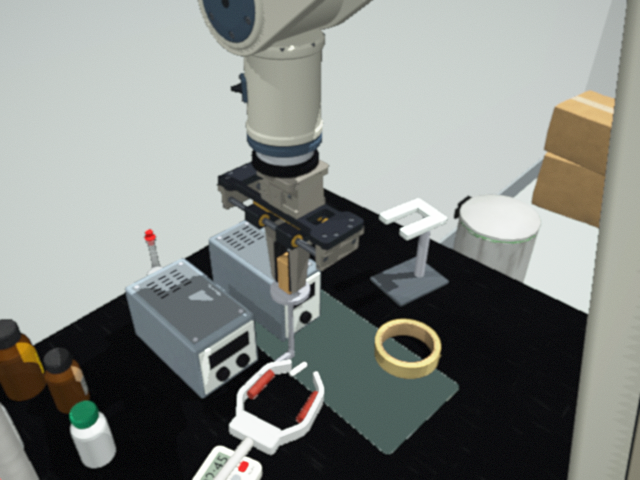

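step_arm(increments=[{"x": 0,"y": 0,"z": 0.01,"rx": 0,"ry": 0,"rz": 0},{"x": 0,"y": 0,"z": 0.03,"rx": 0,"ry": 0,"rz": 0},{"x": 0,"y": 0,"z": 0.035,"rx": 0,"ry": 0,"rz": 0},{"x": 0,"y": 0,"z": 0.035,"rx": 0,"ry": 0,"rz": 0},{"x": 0,"y": 0,"z": 0.035,"rx": 0,"ry": 0,"rz": 0},{"x": 0,"y": 0,"z": 0.03,"rx": 0,"ry": 0,"rz": 0},{"x": 0,"y": -0.02,"z": 0,"rx": 0,"ry": 0,"rz": -2},{"x": -0.004,"y": -0.03,"z": 0,"rx": 0,"ry": 0,"rz": -2}])

```text
time_s: 11.47
tool_pos: [0.4733, -0.0486, 0.3236]
ee_rot: [0.467, -0.529, 0.531, -0.47]
contact_force: [0.5, -1.2, -2.3]
finger_gap: 0.0221
```

step_arm(increments=[{"x": -0.004,"y": -0.03,"z": 0,"rx": 0,"ry": 0,"rz": -2},{"x": -0.004,"y": -0.03,"z": 0,"rx": 0,"ry": 0,"rz": -2},{"x": -0.004,"y": -0.03,"z": 0,"rx": 0,"ry": 0,"rz": -2},{"x": -0.004,"y": -0.03,"z": 0,"rx": 0,"ry": 0,"rz": -1.3},{"x": -0.004,"y": -0.03,"z": 0,"rx": 0,"ry": 0,"rz": 0},{"x": 0,"y": -0.03,"z": 0,"rx": 0,"ry": 0,"rz": 0},{"x": 0,"y": -0.015,"z": 0,"rx": 0,"ry": 0,"rz": 0},{"x": 0,"y": 0,"z": 0,"rx": 0,"ry": 0,"rz": 0}])

```text
time_s: 12.13
tool_pos: [0.4514, -0.2471, 0.321]
ee_rot: [0.433, -0.559, 0.56, -0.432]
contact_force: [0.2, 0.1, -1.4]
finger_gap: 0.0219
```

step_arm(increments=[{"x": 0,"y": 0,"z": 0,"rx": 0,"ry": 0,"rz": 0},{"x": 0,"y": 0,"z": 0,"rx": 0,"ry": 0,"rz": 0},{"x": 0,"y": 0,"z": 0,"rx": 0,"ry": 0,"rz": 0}])

```text
time_s: 12.38
tool_pos: [0.4518, -0.2433, 0.3207]
ee_rot: [-0.434, 0.559, -0.558, 0.434]
contact_force: [-0.4, -0.2, -1.3]
finger_gap: 0.0216
```

```bash
cat > bar.py <<'E'
from h import *
O=np.array([.5085,.011]);a=np.radians(-3.05);X=np.array([np.cos(a),np.sin(a)]);Y=np.array([-X[1],X[0]])
for n in ['scene','side']:
    p=cap(n,n+'b');w=world(p)
    for r in cut_out(p,'stir_bar_mid'):
        m=w[r['region']];m=np.nanmedian(m,0);print(n,r['confidence'],r['box'],m.round(4),'gap',((m[:2]-O)@X).round(4),((m[:2]-O)@Y).round(4))
E
python3 bar.py; python3 gp.py b wrist;python3 st.py w10
```

```text
scene 0.47 [290.2, 365.2, 13.8, 11.0] [0.4528 0.0127 0.0082] gap -0.0557 -0.0013
side 0.46 [336.9, 326.4, 11.0, 10.1] [0.4528 0.0082 0.0088] gap -0.0555 -0.0057
12.5833 [ 0.4519 -0.2437  0.3206] yaw -14.32 down [ 1.e-04 -0.e+00 -1.e+00] F [-0.3  0.5 -1. ] foot in gap -0.0404 -0.2446 foot low z 0.178
12.6333 [ 0.4519 -0.2438  0.3206] jaw yaw -14.33 down [ 1.e-04 -0.e+00 -1.e+00] 0.02200449190904613 [-0.5   0.09  1.74  0.    1.32 -0.25]
griptop 34 0.1974 [ 452.6 -241.5] [4.6 8. ] 71.6 [[448.0, -242.0], [456.0, -245.0], [457.0, -241.0], [450.0, -238.0]]
collar 0
fork 2288 0.1393 [ 452.1 -240.5] [74.6 66.1] 75.8 [[411.0, -269.0], [475.0, -285.0], [493.0, -212.0], [429.0, -196.0]]
base 1942 0.0073 [ 450.3 -250. ] [96.6 78.7] 75.6 [[400.0, -287.0], [476.0, -307.0], [500.0, -213.0], [424.0, -193.0]]
```

View pics/sceneb.png

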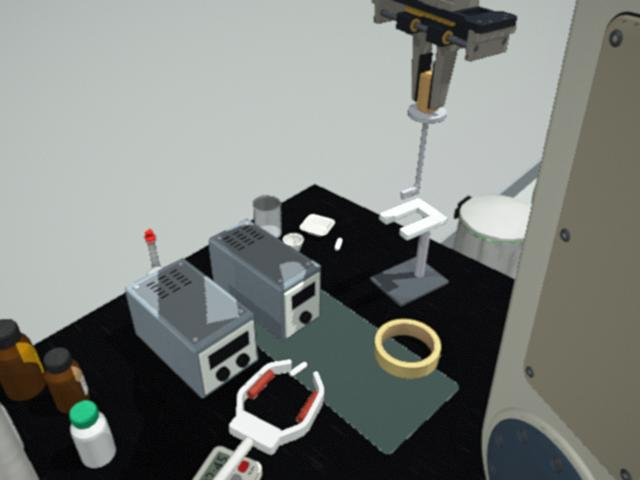

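View pics/w10.png

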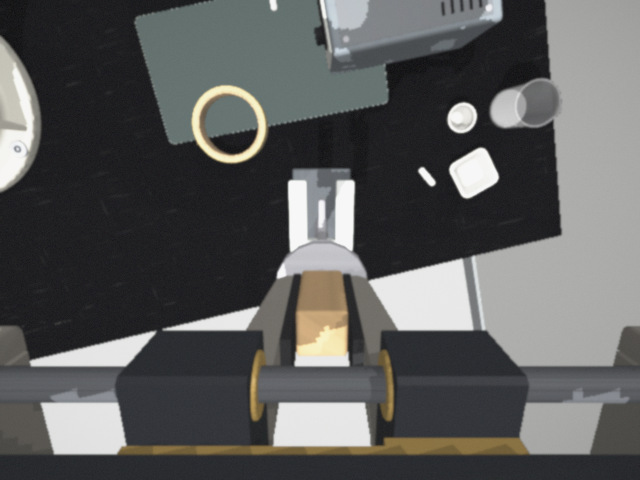

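The bar lies clear at gap (-55, -3) mm. The foot lines up with the slot, so I lower the rod in.

step_arm(increments=[{"x": -0.001,"y": -0.001,"z": -0.02,"rx": 0,"ry": 0,"rz": 0},{"x": 0,"y": 0,"z": -0.025,"rx": 0,"ry": 0,"rz": 0},{"x": 0,"y": 0,"z": -0.025,"rx": 0,"ry": 0,"rz": 0},{"x": 0,"y": 0,"z": -0.025,"rx": 0,"ry": 0,"rz": 0},{"x": 0,"y": 0,"z": -0.025,"rx": 0,"ry": 0,"rz": 0},{"x": 0,"y": 0,"z": -0.025,"rx": 0,"ry": 0,"rz": 0},{"x": 0,"y": 0,"z": 0,"rx": 0,"ry": 0,"rz": 0},{"x": 0,"y": 0,"z": 0,"rx": 0,"ry": 0,"rz": 0}])

```text
time_s: 13.35
tool_pos: [0.4502, -0.2449, 0.175]
ee_rot: [-0.434, 0.559, -0.558, 0.433]
contact_force: [-0.4, -0.6, -1.0]
finger_gap: 0.0217
```

```bash
python3 gp.py c wrist scene
```

```text
13.35 [ 0.4502 -0.2449  0.175 ] yaw -14.37 down [-0.0023  0.0013 -1.    ] F [-0.4 -0.6 -1. ] foot in gap -0.0421 -0.2459 foot low z 0.0324
```

View pics/scenec.png

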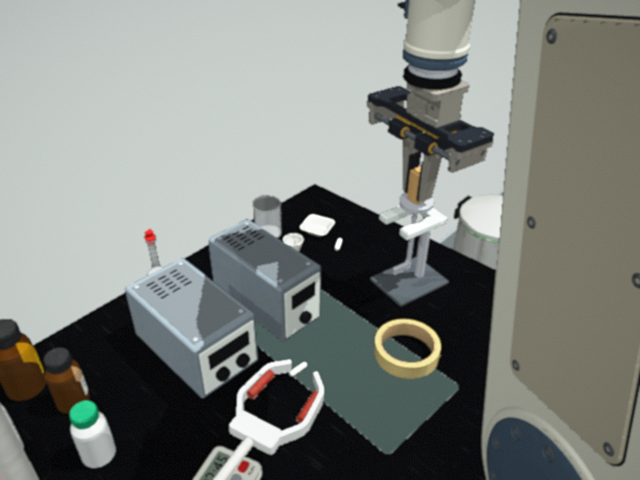

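The stem is in the slot and the force is normal. Now the last 17 mm.

step_arm(increments=[{"x": 0,"y": 0,"z": -0.007,"rx": 0,"ry": 0,"rz": 0},{"x": 0,"y": 0,"z": -0.005,"rx": 0,"ry": 0,"rz": 0},{"x": 0,"y": 0,"z": -0.004,"rx": 0,"ry": 0,"rz": 0},{"x": 0,"y": 0,"z": -0.0015,"rx": 0,"ry": 0,"rz": 0},{"x": 0,"y": 0,"z": 0,"rx": 0,"ry": 0,"rz": 0},{"x": 0,"y": 0,"z": 0,"rx": 0,"ry": 0,"rz": 0},{"x": 0,"y": 0,"z": 0,"rx": 0,"ry": 0,"rz": 0}])

```text
time_s: 14.03
tool_pos: [0.4508, -0.2454, 0.1581]
ee_rot: [0.433, -0.559, 0.559, -0.433]
contact_force: [-0.5, -0.4, -1.4]
finger_gap: 0.0219
```

step_arm(increments=[{"x": 0,"y": 0,"z": -0.001,"rx": 0,"ry": 0,"rz": 0},{"x": 0,"y": 0,"z": 0,"rx": 0,"ry": 0,"rz": 0},{"x": 0,"y": 0,"z": 0,"rx": 0,"ry": 0,"rz": 0}])

```text
time_s: 14.28
tool_pos: [0.451, -0.2455, 0.1576]
ee_rot: [0.433, -0.558, 0.559, -0.434]
contact_force: [-2.3, 1.1, 5.5]
finger_gap: 0.0216
```

step_arm(increments=[{"x": 0,"y": 0,"z": 0,"rx": 0,"ry": 0,"rz": 0},{"x": 0,"y": 0,"z": 0,"rx": 0,"ry": 0,"rz": 0},{"x": 0,"y": 0,"z": 0,"rx": 0,"ry": 0,"rz": 0},{"x": 0,"y": 0,"z": 0,"rx": 0,"ry": 0,"rz": 0},{"x": 0,"y": 0,"z": 0,"rx": 0,"ry": 0,"rz": 0},{"x": 0,"y": 0,"z": 0,"rx": 0,"ry": 0,"rz": 0}], claw=0.3)

```text
time_s: 14.78
tool_pos: [0.4508, -0.2454, 0.1569]
ee_rot: [-0.433, 0.559, -0.559, 0.433]
contact_force: [0.5, 0.0, -0.1]
finger_gap: 0.0588
```

```bash
python3 gp.py d wrist scene
```

```text
14.7833 [ 0.4508 -0.2454  0.1569] yaw -14.39 down [-1.e-04  1.e-04 -1.e+00] F [ 0.5  0.  -0.1] foot in gap -0.0415 -0.2463 foot low z 0.0143
```

View pics/wristd.png

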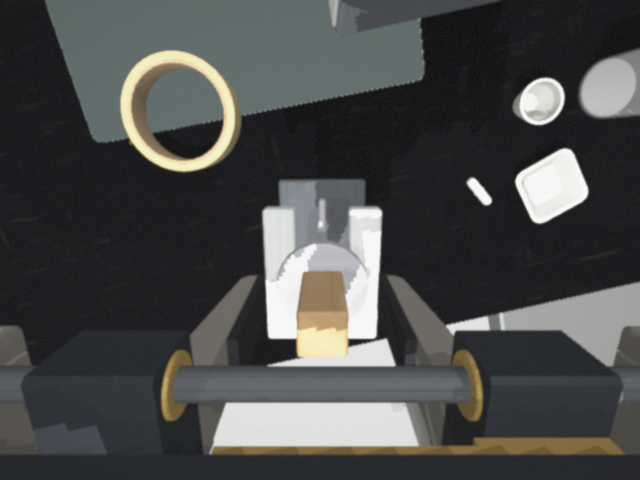

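The contact force confirmed the collar is seated, and the fingers are clear of the grip. Retreat straight up.

step_arm(increments=[{"x": 0,"y": 0,"z": 0.015,"rx": 0,"ry": 0,"rz": 0},{"x": 0,"y": 0,"z": 0.03,"rx": 0,"ry": 0,"rz": 0},{"x": 0,"y": 0,"z": 0.03,"rx": 0,"ry": 0,"rz": 0},{"x": 0,"y": 0,"z": 0.03,"rx": 0,"ry": 0,"rz": 0},{"x": 0,"y": 0,"z": 0.03,"rx": 0,"ry": 0,"rz": 0},{"x": 0,"y": 0,"z": 0.03,"rx": 0,"ry": 0,"rz": 0},{"x": 0,"y": 0,"z": 0,"rx": 0,"ry": 0,"rz": 0},{"x": 0,"y": 0,"z": 0,"rx": 0,"ry": 0,"rz": 0}])

```text
time_s: 15.55
tool_pos: [0.4516, -0.2458, 0.3236]
ee_rot: [0.433, -0.557, 0.56, -0.434]
contact_force: [-0.3, -0.0, -0.5]
finger_gap: 0.0594
```

```bash
python3 st.py w11; python3 bar.py
```

```text
15.55 [ 0.4516 -0.2458  0.3236] jaw yaw -14.38 down [ 0.0031 -0.0017 -1.    ] 0.05940833136182355 [-0.5   0.08  1.73 -0.    1.32 -0.25]
griptop 611 0.1972 [ 450.5 -246. ] [22.4 21.4] 75.9 [[437.0, -254.0], [458.0, -259.0], [464.0, -238.0], [443.0, -233.0]]
collar 1169 0.1474 [ 451.2 -243.8] [46.7 51.2] 74.9 [[420.0, -260.0], [470.0, -273.0], [482.0, -228.0], [433.0, -215.0]]
fork 2181 0.1393 [ 451.4 -242.8] [78.8 66. ] 75.7 [[410.0, -273.0], [474.0, -289.0], [493.0, -213.0], [429.0, -196.0]]
base 1068 0.0073 [ 456.6 -224.5] [44.4 78.9] 75.7 [[413.0, -236.0], [489.0, -256.0], [500.0, -213.0], [424.0, -193.0]]
scene 0.44 [290.2, 362.1, 15.4, 15.2] [0.4527 0.012  0.0078] gap -0.0558 -0.002
scene 0.4 [367.7, 207.0, 82.2, 93.8] [ 0.4372 -0.2441  0.0097] gap -0.0576 -0.2586
```

View pics/sceneb.png

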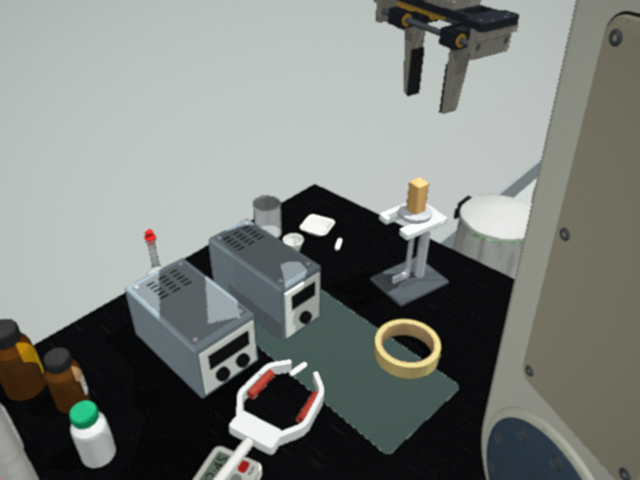

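The rod hangs upright in its stand at (418,210), the bar lies at (298,368) in front of the gap, and the gripper is clear. Handing in.

```bash
python3 -c "
from bench import ticket
print(ticket.sign_off())"
```

```text
the job is handed in; nothing more can be done
None
```

I raked the stir bar out of the gap with the bent rod, hung the rod back in its stand, let go and handed the job in. It took about 16 s of the 51 s allowed, and the sign-off gave no verdict.

- **Stir bar:** it lies on the bench about 56 mm in front of the gap's mouth and 2 mm off its middle line, and the fingers never went near it.
- **Rod:** it hangs upright in the stand, with the grip's top at 197 mm against 198 nominal. It is within about 1 mm of the stand's centre and turned in line with the slot.
- **Robot:** the gripper is open and well above the rod, touching nothing. The largest force reading I saw was about 6 N, when the collar seated on the fork.

**Disagreements:**
- The networks missed the bar while it was in the gap, so I found it by colour and depth in the wrist camera.
- In the last check they missed the bar in the side view, and in the scene view they also reported the stand as a bar with low confidence. That view placed the real bar where I expected it.
- The scene and side cameras differed from the wrist camera by 2 to 4 mm sideways, so I worked from the wrist camera.

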